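# Shut the tagged valve under the manifold's sliding cover

### The arm

A 6-joint arm with a two-finger parallel gripper is mounted at the origin on a cart in front of the work surface, level with it; the furniture and walls round the work are solid. World frame = base frame: x ahead of the robot, y to its left, z up, the work surface at z = 0. Lengths are in m, angles in rad, forces in N, time in s.
With the tool pointing down it reaches from about 0.375 to 0.975 m from the base axis. Payload 3.8 kg.
Tool frame: the origin (TCP) lies midway between the tips of the shut fingers; the grasp point (between the pads) lies 19 mm behind it; z points along the fingers, y is the line along which they close (so a half turn about z gives the same grasp; the last joint's range is limited). The gripper opens to 85 mm and grips with 20 to 120 N. Pads are 22 mm wide; open, the fingers measure 114 mm over their backs; the gripper's body (76 mm by 85 mm) begins 54 mm behind the grasp point. The pads swing forward as they close: fully open they stand 13 mm farther back than shut.
Start: joints at [1.075, 0.264, 1.604, -0, 1.274, -0.037], TCP at [0.299, 0.605, 0.231] pointing down, gripper open.
Joint ranges: [-2.63, 2.63], [-0.94, 2.18], [0.31, 2.57], [-1.31, 4.45], [0, 2.66], [-2.55, 2.55]. Speed limits (rad/s): [2.57, 2.57, 3.14, 3.14, 3.14, 3.14].

### API

Orientations are given as a unit quaternion [x, y, z, w].
In Python, from bench import state, vision, manip gives the robot as it stands.
- The arm moves only by the shell command python3 -m creep 'ROWS'. ROWS is JSON, a list that holds one entry, the list of rows, each a list of 7 numbers: the turn, a rotation vector about the world's x, y, z in rad, then the shift along the world's x, y, z in m, then the closure, from 0 (fully open) to 1 (shut). A call has 1 to 10 rows; each row shifts and turns the commanded pose from where the row before left it; what a row does not reach is not made up. A row lasts 1/8 s, in which the tool goes at most 62.5 mm and 10.7 degrees, less where a joint would pass 70% of its speed; a pose out of reach is approached as far as the arm can. A call with a gripper value outside its range is refused whole. The fingers move at their own pace and stop on an object; the grip force is fixed at half the most. Time passes only in rows, so rows that do not move let the fingers close. It gives the time, the measured TCP pose, the force, the opening and the grip force at its end, in the units of the state.
- state(): the state, without advancing time (a new reading comes with each control period).
- vision.get_image(name): name is "scene" or "top" or "wrist"; returns the picture (384x512x3 uint8, red, green, blue); there is no depth.
- vision.calibration(name): a dict with "fx", "fy", "cx", "cy" (pixels), "position" and "rotation" of the camera in the world. Camera axes: x right, y down, z forward; pixel columns grow to the right and rows downward; lengths in m; the calibration is good to about 2 mm. A picture is of the moment at which its call begins: read the wrist's pose just before it. calibration takes no time and is no camera call; for the wrist camera it gives the pose at the moment of the call.
- manip.hand_in(): hands the job in; it is judged then, once.
The state is a dict: "t": time; "joint_positions": joint angles; "qd": joint speeds; "joint_efforts": joint torques, N m; "ee_pos": TCP position; "tcp_rot": TCP orientation; "wrist_force": force on the tool from outside, world axes, zero at the start; "torque": the same for the moment, N m; "opening": finger opening in m; "finger_force": force on a finger pad.
Only numpy, scipy, OpenCV 4.12 (cv2) and the standard library are available. Lean on these libraries where they do the work, as an engineer would, in place of code of your own. Each camera call takes 0.05 s, during which the arm holds its last target. There are 200 camera calls.

### The job

The rinse-water manifold on the bench has its valves under a loose sliding cover. Push the cover gently straight back, away from the bay, until it meets its stop, without ramming it (no more than 40 N), to uncover the two valve handles; then push the handle that carries the round tag disc on its hub clockwise until it is fully shut, square across its pipe. Use only the outside of the fingers: do not lift or tip the cover, leave the other valve as it is, leave the bottles, beaker and tin round about standing where they are, and finish clear of everything.

Things in the scene. Friction and masses are not known exactly. Their poses are not given: they have to be found in the camera images.
- manifold: grey steel box fixed to the bench, 72 mm high; origin on the bench surface; spans x -108 to +115, y -130 to +130 mm in its frame. -x is its front (open bay), facing the robot; rear half a closed housing. Its yaw is -0.08 to 0.4 rad. Walls and housing top are 60 mm high, carrying the cover in a channel between 72 mm high upstands. Low spigots stick 14 mm out of the front at 18 mm height.
- bay_floor (a point): middle of the valve bay's floor, 6 mm over the bench; axes as the manifold's. Inside, the bay reaches 49 mm from here to the front and back walls (x) and 115 mm to either side (y); its walls rise to 60 mm over the bench. Each valve's pipe runs along x on the floor, below the handles.
- cover_stop (a point): middle of the face of the stop bar on the rear edge of the manifold, which ends the cover's slide; axes as the manifold's, 105 mm behind (+x of) its origin, 66 mm over the bench.
- slide_cover: loose aluminium plate, about 0.35 kg, 110 mm (x) by 240 mm (y), 6 mm thick, 2.5 mm play each side, upper face 66 mm over the bench; origin: centre of underside, axes as the manifold's. Closed, its origin is at x = -53 to -43 mm in the manifold's frame; pushed back against the stop it is at x = +50 mm and its front edge just clears the bay. Slides with 1 to 3 N of friction.
- cover_rib (a point): middle of the front face of the push rib that stands on the cover, 74 mm over the bench. The rib is 150 mm long along y, 10 mm thick, and its top is 82 mm over the bench; in front of it lie 35 mm of flat plate. Push here towards the manifold's +x.
- tagged_handle (a joint): turn of the handle with the thin round steel tag disc, 40 mm across, on its hub. 0 = open: lever along its pipe, pointing to the manifold's front (-x). 1.57 rad = fully shut at its end stop: lever pointing to the manifold's +y. Shuts clockwise seen from above; starts between 0 and 0.5; friction 0.08 N m; stays where it is left.
- tagged_stem (a point): on the tagged handle's turning axis at the lever's mid height, 37 mm over the bench. The lever points along this frame's -x: a bar 12 mm wide, z = 32 to 42 mm, reaching 60 mm from the axis; tag disc at z = 42 to 45 mm, stud on it up to 48 mm. The stem is at x = -30 and y = -62 to -47 or +35 to +50 mm in the manifold's frame; which valve is where varies.
- plain_handle (a joint): turn of the other valve handle: same lever without a tag disc (bare 22 mm hub). 0 = open, 1.57 = shut. Starts between 0 and 0.15; to be left as it is.
- plain_stem (a point): point on the turning axis of the plain handle at the lever's mid height, 37 mm over the bench; same lever, pointing along this frame's -x axis.
- plain_tip (a point): end of the plain handle's lever, 60 mm from its axis.
- reagent_1: bystander: small white bottle with blue cap, 28 mm across, 63 mm high, origin under its centre; loose, near the manifold's right side.
- bottle_extract_b: bystander: open grey-white plastic bottle, 43 mm across, 78 mm high, origin under its centre; loose, near the manifold's left side.
- dropper_bottle: bystander: white dropper bottle, 33 mm across, 82 mm high, origin under its centre; loose, right of the manifold.
- beaker_50: bystander: small clear beaker, 54 mm across, 61 mm high, origin under its centre; loose, on the right of the table.
- soil_tin_2: bystander: round tin with lid, 64 mm across, 48 mm high, origin under its centre; loose, in front of the analyzer.

How it is judged:
By the outcome, as a careful person would: the job done as asked, in the order asked, and still so for the second after the job is handed in, with the robot touching nothing.
It also fails if it takes over 42 s, if anything falls off the work surface, if the arm or the gripper's body presses on something with over 40 N, if the wrist force passes 120 N, or if a joint passes its speed limit or range.

## Working session

There is one attempt and no reset: what is moved stays moved. The work goes in short steps, Python scripts to look and compute and a shell command to move; the robot and the scene stay as the last step left them, time stands still between calls to the robot, and variables do not carry over. Pictures are saved under pics/ and viewed, at most 10 in all, crops included, and the job is handed in when it is done.

```bash
mkdir -p pics
python3 - <<'E'
from bench import state, vision
import cv2,json
s=state();print(s)
for n in("top","scene"):
    im=vision.get_image(n);cv2.imwrite(f"pics/{n}0.png",im[:,:,::-1]);c=vision.calibration(n);print(n,c)
E
```

```text
{'t': 0.0, 'joint_positions': array([ 1.07511828e+00,  2.64737708e-01,  1.60538411e+00, -1.90366017e-05,
        1.27367916e+00, -3.68735189e-02]), 'qd': array([-0.00020754,  0.00029338, -0.00151017, -0.00249706, -0.00161137,
        0.00074924]), 'joint_efforts': array([ 1.94418353e-04, -5.15097141e+01, -3.67319119e+01, -9.22464051e-05,
        1.26981319e-02,  4.06296283e-05]), 'ee_pos': array([0.29858614, 0.60455603, 0.22996696]), 'tcp_rot': array([ 2.27392625e-01,  9.73802534e-01, -1.06764388e-03, -2.81772304e-04]), 'wrist_force': array([ 0.28974034, -0.36677049, -0.13613496]), 'torque': array([ 0.00028792, -0.03301435, -0.06397012]), 'finger_force': 0.0, 'opening': 0.08543966283088644}
top {'fx': 479.72794143327604, 'fy': 479.72794143327604, 'cx': 246.84335745723976, 'cy': 193.10786211280663, 'position': array([0.37936639, 0.16854871, 1.39855252]), 'rotation': array([ 0.70866984, -0.7023727 ,  0.03792507, -0.05496675])}
scene {'fx': 415.48963101117124, 'fy': 415.48963101117124, 'cx': 249.16279260478473, 'cy': 197.30936378475917, 'position': array([-0.31060236,  0.92908623,  0.59422344]), 'rotation': array([-0.33870159,  0.76696468, -0.49707932,  0.22351412])}
```

View pics/top0.png

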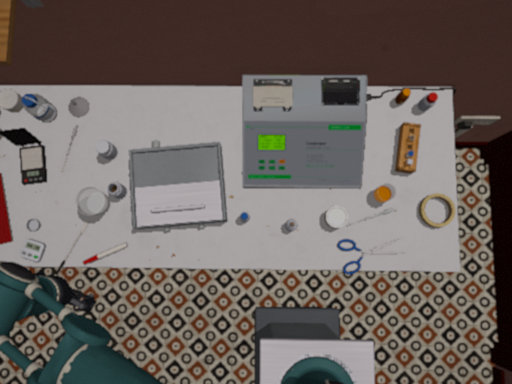

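View pics/scene0.png

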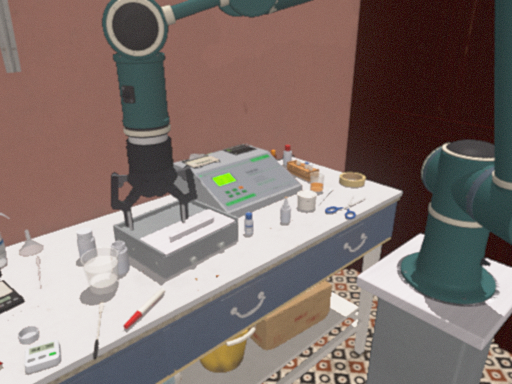

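The top view shows the manifold at about (130–225, 142–230), its cover's rib near (178,208). The bystanders are the blue-cap bottle at (244,217), the dropper at (290,226), an open bottle at (117,190) and a beaker-like vessel at (93,204). The arm is out of the way at lower left.

```bash
cat > h.py <<'E'
import numpy as np
from scipy.spatial.transform import Rotation as R
def ray(c,px,z):
    d=R.from_quat(c["rotation"]).apply([(px[0]-c["cx"])/c["fx"],(px[1]-c["cy"])/c["fy"],1.])
    p=np.array(c["position"]);return p+d*(z-p[2])/d[2]
def proj(c,P):
    q=R.from_quat(c["rotation"]).inv().apply(np.array(P)-c["position"]);return np.array([q[0]/q[2]*c["fx"]+c["cx"],q[1]/q[2]*c["fy"]+c["cy"]])
E
python3 - <<'E'
from bench import vision
import cv2
from h import *
c=vision.calibration("top")
im=cv2.imread("pics/top0.png")
x0,y0,k=75,130,5
cv2.imwrite("pics/crop0.png",cv2.resize(im[y0:y0+112,x0:x0+160],None,fx=k,fy=k,interpolation=cv2.INTER_CUBIC))
for p in((130,148),(221,143),(227,220),(134,231)):print(ray(c,p,.072))
w=vision.calibration("wrist");print(w)
E
```

```text
[0.68151903 0.53500813 0.072     ]
[0.69730498 0.27624685 0.072     ]
[0.47906138 0.25575492 0.072     ]
[0.44623525 0.51379945 0.072     ]
{'fx': 335.46951984811886, 'fy': 335.46951984811886, 'cx': 255.49089053973265, 'cy': 185.15154016167804, 'position': array([0.23624268, 0.63719894, 0.37373429]), 'rotation': array([0.84099135, 0.52229675, 0.07340545, 0.12062878])}
```

View pics/crop0.png

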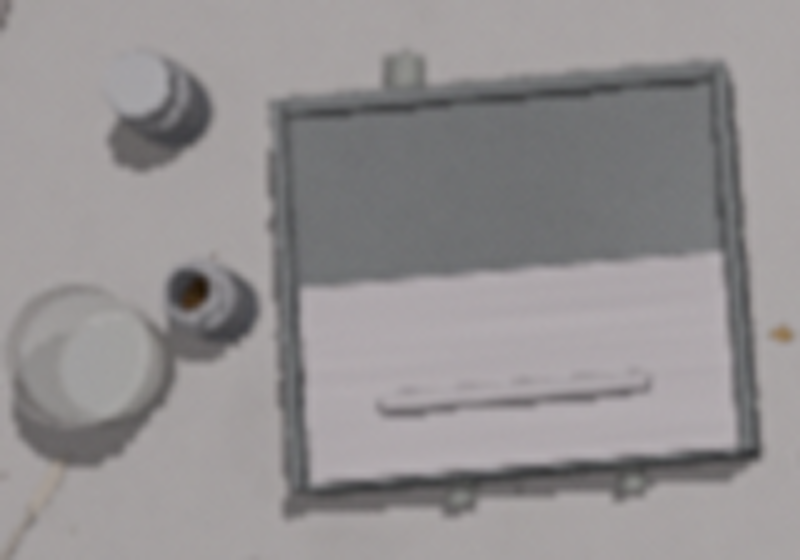

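Crop: cover corners (302,287), (722,250), (740,453), (311,487); rear upstand corners (275,103), (724,63); rib front edge from (378,410) to (650,388). Stopper points for pose next.

Run:
```python
from bench import vision
from h import *
c=vision.calibration("top")
f=lambda p,z:ray(c,((p[0]+.5)/5-.5+75,(p[1]+.5)/5-.5+130),z)
# ( model xy in manifold, cover ones relative)
pts={"RL":((275,103),.072,(115,130)),"RR":((724,63),.072,(115,-130)),"FR":((757,450),.072,(-108,-130)),"FL":((290,492),.072,(-108,130))}
W=np.array([f(p,z)[:2] for p,z,_ in pts.values()]);M=np.array([m for *_,m in pts.values()])/1e3
mc,wc=M.mean(0),W.mean(0)
a,b=M-mc,W-wc
yaw=np.arctan2((a[:,0]*b[:,1]-a[:,1]*b[:,0]).sum(),(a*b).sum())
Rz=np.array([[np.cos(yaw),-np.sin(yaw)],[np.sin(yaw),np.cos(yaw)]])
o=wc-Rz@mc
print("yaw",yaw,"o",o,"res mm",1e3*(b-a@Rz.T).round(4))
for n,p,z in(("cRL",(302,287),.066),("cRR",(722,250),.066),("cFR",(740,453),.066),("cFL",(311,487),.066),("ribFL",(378,412),.066),("ribFR",(650,390),.066),("ribTL",(378,402),.082),("ribTR",(650,382),.082)):
    print(n,(1e3*Rz.T@(f(p,z)[:2]-o)).round(1))
print("bystL",f((190,290),.06),f((160,100),.03))
```

```text
yaw 0.09444030899309264 o [0.57386575 0.39799857] res mm [[-1.  -2.4]
 [-1.   1.4]
 [ 1.5  0.2]
 [ 0.4  0.8]]
cRL [  8.  119.5]
cRR [   8.2 -118.8]
cFR [-106.8 -120.1]
cFL [-105.2  120.4]
ribFL [-66.5  80.6]
ribFR [-67.3 -72.5]
ribTL [-62.7  76.7]
ribTR [-64.7 -74.5]
bystL [0.56921199 0.58312195 0.06      ] [0.68593974 0.61548333 0.03      ]
```

```bash
python3 -m creep '[[[0,0,0.1,0.03,-0.036,-0.01,1],[0,0,0.1,0.03,-0.036,-0.01,1],[0,0,0.1,0.03,-0.036,-0.01,1],[0,0,0.1,0.03,-0.036,-0.01,1],[0,0,0.1,0.03,-0.036,-0.02,1],[0,0,0.053,0.028,-0.036,-0.02,1],[0,0,0,0,0,0,1],[0,0,0,0,0,0,1]]]'
python3 - <<'E'
from bench import vision
import cv2
print(vision.calibration("wrist"))
cv2.imwrite("pics/w1.png",vision.get_image("wrist")[:,:,::-1])
E
```

```text
t: 1.1
ee_pos: [0.4767, 0.3892, 0.151]
tcp_rot: [-0.046, 0.999, 0.0, -0.0]
wrist_force: [-0.5, 1.1, -0.1]
opening: 0.0001
finger_force: 0.0
{'fx': 335.46951984811886, 'fy': 335.46951984811886, 'cx': 255.49089053973265, 'cy': 185.15154016167804, 'position': array([0.40731853, 0.38364656, 0.2947931 ]), 'rotation': array([0.667063  , 0.73159722, 0.10373251, 0.09503702])}
```

View pics/w1.png

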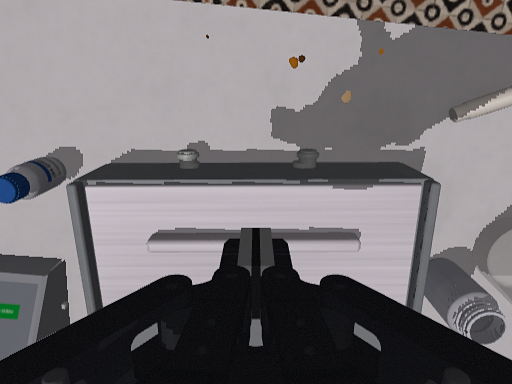

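The wrist view (image up is −x) shows the shut fingers at (256,235), the rib from (148,235) to (360,235), the cover front edge at row 184 between x≈86 and 421, and the spigots at (188,157) and (306,157). I'll refine the yaw from these.

Run:
```python
from bench import vision,state
from h import *
c=vision.calibration("wrist")
o=np.array([.5739,.398]);y=.0944
Rz=np.array([[np.cos(y),-np.sin(y)],[np.sin(y),np.cos(y)]])
for n,p,z in(("covFR",(86,184),.066),("covFL",(421,184),.066),("ribR",(148,235),.082),("ribL",(360,235),.082),("upR",(70,184),.072),("upL",(438,182),.072)):
    print(n,ray(c,p,z).round(4),(1e3*Rz.T@(ray(c,p,z)[:2]-o)).round(1))
```

```text
covFR [0.484  0.2703 0.066 ] [-101.5 -118.7]
covFL [0.4618 0.5075 0.066 ] [-101.3  119.5]
ribR [0.5117 0.3192 0.082 ] [-69.3 -72.6]
ribL [0.498  0.4653 0.082 ] [-69.2  74.1]
upR [0.483  0.2622 0.072 ] [-103.3 -126.6]
upL [0.4579 0.5156 0.072 ] [-104.4  128. ]
```

```bash
python3 -m creep '[[[0,0,0,0,0,-0.04,1],[0,0,0,0,0,-0.03,1],[0,0,0,0,0,-0.007,1],[0,0,0,0,0,0,1],[0,0,0,0.01,0.0009,0,1],[0,0,0,0.004,0.0004,0,1],[0,0,0,0.004,0.0004,0,1],[0,0,0,0.004,0.0004,0,1]]]'
```

```text
t: 2.15
ee_pos: [0.4978, 0.3913, 0.0747]
tcp_rot: [-0.047, 0.999, -0.0, -0.002]
wrist_force: [-6.1, -1.4, 6.1]
opening: -0.0003
finger_force: 3.3
```

```bash
python3 -m creep '[[[0,0,0,0,0,0,1]]]'; python3 -m creep '[[[0,0,0,0.004,0.0004,0.001,1],[0,0,0,0.004,0.0004,0,1],[0,0,0,0.004,0.0004,0,1]]]'
```

```text
t: 2.28
ee_pos: [0.4983, 0.3913, 0.0745]
tcp_rot: [-0.047, 0.999, -0.0, -0.001]
wrist_force: [-5.6, -0.5, 2.8]
opening: -0.0001
finger_force: 2.1
t: 2.65
ee_pos: [0.5111, 0.3923, 0.0749]
tcp_rot: [-0.047, 0.999, -0.0, -0.0]
wrist_force: [-0.9, 0.5, -1.1]
opening: 0.0001
finger_force: 0.9
```

```bash
python3 -m creep '[[[0,0,0,0.005,0.0005,0,1],[0,0,0,0.006,0.0006,0,1],[0,0,0,0.007,0.0006,0,1],[0,0,0,0.008,0.0008,0,1],[0,0,0,0.008,0.0008,0,1],[0,0,0,0.008,0.0008,0,1],[0,0,0,0.008,0.0007,0,1],[0,0,0,0.007,0.0006,0,1],[0,0,0,0.005,0.0005,0,1],[0,0,0,0.003,0.0003,0,1]]]'
```

```text
t: 3.9
ee_pos: [0.5762, 0.3987, 0.0753]
tcp_rot: [-0.047, 0.999, -0.0, -0.0]
wrist_force: [-2.4, -0.3, -0.2]
opening: 0.0002
finger_force: 1.2
```

```bash
python3 -m creep '[[[0,0,0,0.003,0.0003,0,1],[0,0,0,0.003,0.0003,0,1],[0,0,0,0.002,0.0002,0,1],[0,0,0,0.002,0.0002,0,1]]]'
```

```text
t: 4.4
ee_pos: [0.586, 0.3997, 0.0753]
tcp_rot: [-0.047, 0.999, -0.0, -0.0]
wrist_force: [-3.1, 0.3, -0.2]
opening: 0.0001
finger_force: 1.2
```

```bash
python3 -m creep '[[[0,0,0,0.0015,0.0001,0,1],[0,0,0,0.0015,0.0001,0,1],[0,0,0,0.001,0.0001,0,1]]]'; python3 -m creep '[[[0,0,0,0.001,0.0001,0,1],[0,0,0,0.001,0.0001,0,1]]]'
```

```text
t: 4.78
ee_pos: [0.59, 0.4, 0.0753]
tcp_rot: [-0.047, 0.999, 0.0, 0.0]
wrist_force: [-2.5, -0.4, 0.1]
opening: -0.0002
finger_force: 1.3
t: 5.03
ee_pos: [0.5919, 0.4002, 0.0753]
tcp_rot: [-0.047, 0.999, 0.0, -0.0]
wrist_force: [-2.1, -0.7, 0.1]
opening: -0.0001
finger_force: 1.3
```

```bash
python3 -m creep '[[[0,0,0,0.001,0.0001,0,1]]]'; python3 -m creep '[[[0,0,0,0.0007,0.0001,0,1]]]'
```

```text
t: 5.15
ee_pos: [0.593, 0.4003, 0.0753]
tcp_rot: [-0.047, 0.999, 0.0, -0.0]
wrist_force: [-2.6, 0.4, 0.3]
opening: -0.0
finger_force: 1.3
t: 5.28
ee_pos: [0.5937, 0.4004, 0.0753]
tcp_rot: [-0.047, 0.999, 0.0, -0.0]
wrist_force: [-3.1, -1.2, 1.0]
opening: -0.0
finger_force: 1.4
```

```bash
python3 -m creep '[[[0,0,0,0.0007,0.0001,0,1]]]'; python3 -m creep '[[[0,0,0,0.0007,0.0001,0,1]]]'
```

```text
t: 5.4
ee_pos: [0.5943, 0.4005, 0.0753]
tcp_rot: [-0.047, 0.999, -0.0, -0.0]
wrist_force: [-2.4, 0.1, 0.6]
opening: -0.0001
finger_force: 1.4
t: 5.52
ee_pos: [0.5949, 0.4005, 0.0753]
tcp_rot: [-0.047, 0.999, -0.0, -0.0]
wrist_force: [-3.9, -0.5, 0.4]
opening: 0.0003
finger_force: 2.1
```

```bash
python3 -m creep '[[[0,0,0,0.0007,0.0001,0,1]]]'; python3 -m creep '[[[0,0,0,0.0007,0.0001,0,1]]]'
```

```text
t: 5.65
ee_pos: [0.595, 0.4005, 0.0753]
tcp_rot: [-0.047, 0.999, -0.0, -0.001]
wrist_force: [-5.4, -1.6, 1.5]
opening: -0.0004
finger_force: 2.8
t: 5.78
ee_pos: [0.5954, 0.4004, 0.0753]
tcp_rot: [-0.047, 0.999, -0.0, -0.001]
wrist_force: [-6.8, -2.5, 2.8]
opening: -0.0001
finger_force: 3.3
```

```bash
python3 -m creep '[[[0,0,0,0.0007,0.0001,0,1]]]'; python3 -m creep '[[[0,0,0,0.001,0.0001,0,1]]]'
```

```text
t: 5.9
ee_pos: [0.5957, 0.4004, 0.0753]
tcp_rot: [-0.047, 0.999, -0.001, -0.002]
wrist_force: [-8.6, -3.0, 5.7]
opening: -0.0001
finger_force: 4.1
t: 6.02
ee_pos: [0.5958, 0.4003, 0.0752]
tcp_rot: [-0.047, 0.999, -0.001, -0.003]
wrist_force: [-11.7, -2.9, 7.2]
opening: 0.0
finger_force: 5.7
```

```bash
python3 -m creep '[[[0,0,0,-0.01,-0.001,0,1],[0,0,0,-0.01,-0.001,0.01,1],[0,0,0,-0.02,-0.002,0.03,1],[0,0,0,-0.03,-0.003,0.04,1],[0,0,0,-0.03,-0.003,0.04,1],[0,0,0,0,0,0,1],[0,0,0,0,0,0,1]]]'
python3 - <<'E'
from bench import vision
import cv2
print(vision.calibration("wrist"))
cv2.imwrite("pics/w2.png",vision.get_image("wrist")[:,:,::-1])
cv2.imwrite("pics/top2.png",vision.get_image("top")[:,:,::-1])
E
```

```text
t: 6.9
ee_pos: [0.4985, 0.3911, 0.196]
tcp_rot: [-0.047, 0.999, 0.0, 0.001]
wrist_force: [-0.2, 0.4, -0.1]
opening: -0.0001
finger_force: 0.0
{'fx': 335.46951984811886, 'fy': 335.46951984811886, 'cx': 255.49089053973265, 'cy': 185.15154016167804, 'position': array([0.42865213, 0.38531365, 0.33947951]), 'rotation': array([0.66638153, 0.73195627, 0.10498002, 0.09568111])}
```

View pics/w2.png

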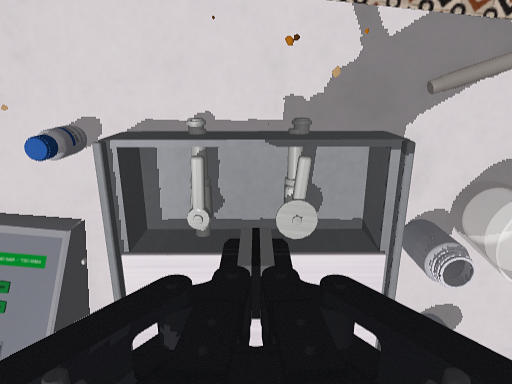

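The bay is open. The tag disc is at (297,219) with its lever tip at (303,158), on the +y side. The plain hub is at (199,218), tip (197,157). I need to swing the tagged lever towards image right (+y).

Run:
```python
from bench import vision,state
from h import *
c=vision.calibration("wrist")
o=np.array([.5739,.398]);y=.0944
Rz=np.array([[np.cos(y),-np.sin(y)],[np.sin(y),np.cos(y)]])
for n,p,z in(("disc",(297,219),.045),("tip",(303,157),.042),("plain",(199,218),.042),("ptip",(197,157),.042),("covR",(122,253),.066),("covL",(384,253),.066),("inFR",(118,147),.06),("inFL",(393,147),.06)):
    print(n,ray(c,p,z).round(4),(1e3*Rz.T@(ray(c,p,z)[:2]-o)).round(1))
s=np.array([-30,40]);
for n,m in(("start",(-80,22)),("stem",(-30,45))):print(n,o+Rz@(np.array(m)/1e3))
```

```text
disc [0.5423 0.434  0.045 ] [-28.1  38.8]
tip [0.4838 0.4323 0.042 ] [-86.4  42.6]
plain [0.5511 0.3422 0.042 ] [-28.  -53.4]
ptip [0.4927 0.3377 0.042 ] [-86.5 -52.3]
covR [0.5812 0.2785 0.066 ] [  -4.  -119.6]
covL [0.5592 0.5121 0.066 ] [ -3.9 115. ]
inFR [0.4865 0.2745 0.06  ] [ -98.7 -114.7]
inFL [0.4651 0.503  0.06  ] [-98.5 114.8]
start [0.49218247 0.41236126]
stem [0.53979188 0.43997185]
```

```bash
cat > path.py <<'E'
from h import *
o=np.array([.5739,.398]);y=.0944
Rz=np.array([[np.cos(y),-np.sin(y)],[np.sin(y),np.cos(y)]])
S=np.array([-30,38.8])
def cen(t,hx=9,hy=11):
    r=42+9*t/1.57
    return o+Rz@((S+r*np.array([-np.cos(t),np.sin(t)])+6*np.array([-np.sin(t),-np.cos(t)])-[hx,hy])/1e3)
E
python3 - <<'E'
from path import *
p=np.array([o+Rz@np.array([-.079,.008])]+[cen(t) for t in np.arange(.1,1.58,.105)])
print(p[0]-[.4985,.3911]);print(p.round(4));print(1e3*np.diff(p,axis=0).round(4))
E
```

```text
[-0.00400234  0.00741785]
[[0.4945 0.3985]
 [0.4898 0.4162]
 [0.4889 0.4208]
 [0.4884 0.4255]
 [0.4884 0.4303]
 [0.489  0.4351]
 [0.4901 0.4399]
 [0.4917 0.4446]
 [0.4939 0.4491]
 [0.4965 0.4535]
 [0.4997 0.4576]
 [0.5033 0.4613]
 [0.5073 0.4647]
 [0.5118 0.4677]
 [0.5166 0.4702]
 [0.5216 0.4722]]
[[-4.7 17.7]
 [-1.   4.6]
 [-0.5  4.7]
 [ 0.   4.8]
 [ 0.6  4.8]
 [ 1.1  4.8]
 [ 1.6  4.7]
 [ 2.1  4.6]
 [ 2.7  4.3]
 [ 3.1  4.1]
 [ 3.6  3.8]
 [ 4.   3.4]
 [ 4.4  3. ]
 [ 4.8  2.5]
 [ 5.1  2. ]]
```

```bash
python3 -m creep '[[[0,0,0,-0.004,0.0075,-0.04,1],[0,0,0,0,0,-0.05,1],[0,0,0,0,0,-0.03,1],[0,0,0,0,0,-0.02,1],[0,0,0,0,0,-0.01,1],[0,0,0,0,0,-0.01,1],[0,0,0,0,0,0,1]]]'
```

```text
t: 7.88
ee_pos: [0.4943, 0.3985, 0.0353]
tcp_rot: [-0.047, 0.999, -0.0, 0.0]
wrist_force: [-0.9, -0.5, -0.1]
opening: -0.0003
finger_force: 0.0
```

```bash
python3 -m creep '[[[0,0,0,-0.0012,0.0045,0,1],[0,0,0,-0.0012,0.0045,0,1],[0,0,0,-0.0012,0.0045,0,1],[0,0,0,-0.0011,0.0042,0,1]]]'
```

```text
t: 8.38
ee_pos: [0.4894, 0.4167, 0.0356]
tcp_rot: [-0.047, 0.999, 0.0, 0.0]
wrist_force: [-0.1, 0.1, 0.8]
opening: 0.0001
finger_force: 0.0
```

```bash
python3 -m creep '[[[0,0,0,-0.001,0.0045,0,1],[0,0,0,-0.0005,0.0045,0,1],[0,0,0,0,0.005,0,1],[0,0,0,0.0006,0.005,0,1],[0,0,0,0.0011,0.005,0,1]]]'
```

```text
t: 9.0
ee_pos: [0.4899, 0.4404, 0.0353]
tcp_rot: [-0.047, 0.999, -0.0, 0.0]
wrist_force: [0.9, -2.8, 2.8]
opening: -0.0001
finger_force: 2.6
```

```bash
python3 -m creep '[[[0,0,0,0.0016,0.0047,0,1],[0,0,0,0.0021,0.0046,0,1],[0,0,0,0.0027,0.0043,0,1],[0,0,0,0.0031,0.0041,0,1]]]'
```

```text
t: 9.5
ee_pos: [0.4987, 0.458, 0.0349]
tcp_rot: [-0.047, 0.999, -0.0, -0.001]
wrist_force: [-1.0, -3.4, 0.9]
opening: 0.0
finger_force: 1.1
```

```bash
python3 -m creep '[[[0,0,0,0.0036,0.0038,0,1],[0,0,0,0.004,0.0034,0,1],[0,0,0,0.0044,0.003,0,1],[0,0,0,0.0045,0.0025,0,1]]]'
```

```text
t: 10.0
ee_pos: [0.5155, 0.4706, 0.0349]
tcp_rot: [-0.047, 0.999, -0.0, -0.0]
wrist_force: [-1.5, -2.4, -0.1]
opening: 0.0
finger_force: 1.0
```

```bash
python3 -m creep '[[[0,0,0,0.0025,0.001,0,1],[0,0,0,0.002,0.0005,0,1]]]'
```

```text
t: 10.25
ee_pos: [0.5201, 0.4722, 0.035]
tcp_rot: [-0.047, 0.999, 0.0, -0.0]
wrist_force: [-2.4, -1.0, -1.7]
opening: 0.0001
finger_force: 0.9
```

```bash
python3 -m creep '[[[0,0,0,0.0015,0.0001,0,1]]]'; python3 -m creep '[[[0,0,0,0.0015,0.0001,0,1]]]'
```

```text
t: 10.38
ee_pos: [0.5215, 0.4725, 0.0351]
tcp_rot: [-0.047, 0.999, 0.0, -0.0]
wrist_force: [-2.2, 0.3, -1.2]
opening: -0.0003
finger_force: 1.0
t: 10.5
ee_pos: [0.5224, 0.4726, 0.0351]
tcp_rot: [-0.047, 0.999, 0.0, -0.001]
wrist_force: [-5.7, 1.5, 0.5]
opening: -0.0002
finger_force: 2.7
```

Force rising: nearing the end stop. A bit further to seat it.

```bash
python3 -m creep '[[[0,0,0,0.0015,0.0001,0,1]]]'; python3 -m creep '[[[0,0,0,0.0015,0.0001,0,1]]]'
```

```text
t: 10.62
ee_pos: [0.5226, 0.4727, 0.035]
tcp_rot: [-0.047, 0.999, -0.0, -0.002]
wrist_force: [-9.4, 0.5, 1.5]
opening: 0.0002
finger_force: 4.6
t: 10.75
ee_pos: [0.5228, 0.4727, 0.035]
tcp_rot: [-0.047, 0.999, -0.0, -0.003]
wrist_force: [-12.9, 2.1, 4.2]
opening: -0.0002
finger_force: 6.4
```

```bash
python3 -m creep '[[[0,0,0,-0.008,-0.001,0,1],[0,0,0,-0.01,-0.001,0,1],[0,0,0,0,0,0.03,1],[0,0,0,0,0,0.04,1],[0,0,0,0,-0.02,0.05,1],[0,0,0,0,-0.04,0.05,1],[0,0,0,0,-0.01,0.02,1],[0,0,0,0,0,0,1],[0,0,0,0,0,0,1]]]'
python3 - <<'E'
from bench import vision
import cv2
cv2.imwrite("pics/w3.png",vision.get_image("wrist")[:,:,::-1])
im=vision.get_image("top")
cv2.imwrite("pics/top3.png",im[:,:,::-1])
E
```

```text
t: 11.88
ee_pos: [0.5072, 0.4015, 0.2219]
tcp_rot: [-0.047, 0.999, -0.001, -0.001]
wrist_force: [-1.2, -0.3, -0.0]
opening: 0.0002
finger_force: 0.0
```

View pics/w3.png

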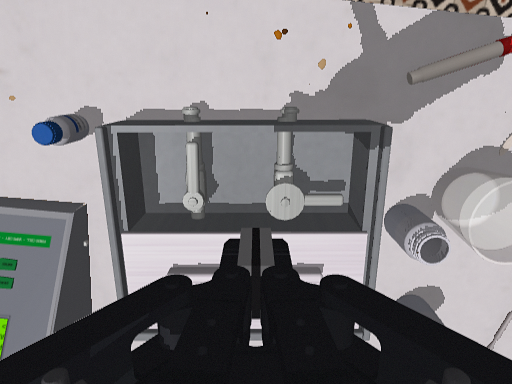

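View pics/top3.png

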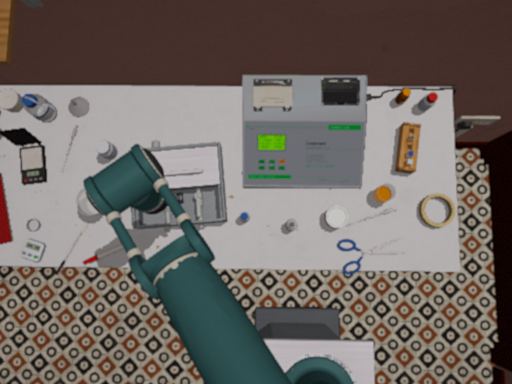

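The tagged lever now lies square across its pipe: hub at (285,201), tip at (342,200). The plain lever is unchanged and the cover is back at its stop, with its edge straight at row 233. The bystanders stand where they were and the tool is clear.

```bash
python3 -c "
from bench import manip;print(manip.hand_in())"
```

```text
the job is handed in; nothing more can be done
None
```

The job is handed in: the cover is back against its stop (about 14 N at the wrist), the tagged valve is fully shut against its end stop, the plain valve and bystanders look unmoved in the last pictures, and the arm is clear.

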